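# Put the sippy cup away in the child-locked drawer

### The job

Put the clean steel sippy cup away in the beech drawer unit. Ease the drawer out until its hidden child-safety catch stops it, reach down through the gap behind the drawer front, press the catch down and, keeping it down, draw the drawer past it and on out to its stop. Then stand the cup upright on the clear floor in the front half of the drawer without dropping it, and leave the drawer fully open, the bowl and plates in it untouched and the mug beside the cup left where it stands.

Things in the scene. Friction and masses are not known exactly. Their poses are not given: they have to be found in the camera images.
- unit_front (a point): Middle of the top front edge of the low beech unit that holds the drawer. The unit is fixed on the worktop: 540 mm wide, 360 mm deep, 170 mm high, top board 18 mm thick. x axis into the unit (away from the robot), y to the left along the edge, z up. The drawer opens along -x.
- drawer_handle (a point): Middle of the drawer's horizontal steel bar handle, moves with the drawer. Bar about 10 mm thick, 160 mm long, 35 mm in front of the drawer front's outer face, 31 mm below the front's top edge (135 mm above the worktop). x axis into the unit, y along the bar to the left, z up.
- drawer_front (a point): Middle of the top edge of the drawer front, at its inner face; moves with the drawer. The front is 18 mm thick (it lies on this point's -x side), 536 mm wide; this edge is 166 mm above the worktop, 4 mm below the unit's top. x axis into the unit, y left, z up.
- drawer_floor (a point): Point on the drawer's floor at mid-width, at the front's inner face; moves with the drawer. x into the unit, y left. Inside 460 mm wide, 320 deep, side walls 85 mm high; floor 30 mm above the worktop. Front half (x to 170 mm): plates to one side, bowl to the other, clear floor between. Back half: divider tray with a fork on cross runners. Drawer fully out: the unit's front edge is at x = 200 mm.
- drawer (a joint): How far the drawer is out, m: 0 shut, 0.20 fully out at its stop. It starts 0 to 0.008 out. Unless the catch is pressed it stops at about 0.048, leaving a 48 mm gap between the inner face of its front and the unit's front edge. It slides with 2 to 4 N and stays where it is left.
- catch_ridge (a point): Mid-top of the press ridge of the white plastic safety catch, inside the drawer 22 mm behind the front's inner face, 140 mm right of the middle. Ridge 30 mm long (y), 8 mm thick, top 24 mm below the front's top edge; reached from above through the gap. 4 mm down (4 N) frees the catch, 8 mm (8 N) is its end. Press first, then draw: a hard pull binds it. Keep it down until the drawer is 0.08 out.
- catch (a joint): Angle of the catch, a sprung arm hinged on the back of the drawer front that runs 75 mm back under the unit's top; its hooked nose meets a strike there. 0 rad up at rest (sprung), grows as the ridge is pressed; the nose is free above about 0.22, end of travel 0.5. With the ridge held down the drawer is drawn by pushing on the inner face of its front.
- cup_center (a point): Centre of the stainless steel sippy cup: round upright steel body 60 mm across, grey lid 62 mm across from 60 to 73 mm up with a small spout; 84 mm high in all, this point 42 mm above its underside; 0.1 to 0.2 kg. z axis up. It stands on the worktop right of the drawer unit, nearer or farther than a mug.
- bowl_center (a point): Middle of the green silicone suction bowl standing in the front half of the drawer, left or right: 110 mm across, 52 mm high; this point is 26 mm above its underside. Not to be pushed.
- plates_center (a point): Middle of the stack of four blue plates in the front half of the drawer, on the side away from the bowl: 160 mm across, 32 mm high; this point is 16 mm above its underside. Not to be pushed.
- mug_center (a point): Centre of a white ceramic mug with a handle, near the cup: 72 mm across, 84 mm high; this point is 42 mm above its underside. Not to be moved.
Not all that is in view belongs to the job. What is shaped like the part that bears cup_center but blue or red is not meant.

How it is judged:
By the outcome, as a careful person would: the job done as asked, in the order asked, and still so for the second after the job is handed in, with the robot touching nothing.
It also fails if it takes over 64 s, if anything falls off the work surface, if the arm or the gripper's body presses on something with over 40 N, if the wrist force passes 120 N, or if a joint passes its speed limit or range.

### The arm

A 6-joint arm with a two-finger parallel gripper is mounted at the origin on the work surface. World frame = base frame: x ahead of the robot, y to its left, z up, the work surface at z = 0. Lengths are in m, angles in rad, forces in N, time in s.
With the tool pointing down it reaches from about 0.25 to 0.85 m from the base axis. Payload 12.5 kg.
Tool frame: the origin (TCP) lies at the very end of the fingers, on their centre line; the grasp point (between the pads) lies r.pinch_z behind it (r.pinch_z is the distance from the TCP to the grasp point, in m); z points along the fingers, y is the line along which they close (so a half turn about z gives the same grasp; the last joint's range is limited). The gripper opens to 93 mm and grips with 3 to 60 N. Pads are 15 mm wide; open, the fingers measure 128 mm over their backs; the gripper's body (75 mm by 188 mm) begins 65 mm behind the grasp point.
Start: joints at [-1.417, 0.351, 1.652, -0, 1.139, -0.085], TCP at [0.13, -0.534, 0.219] pointing down, gripper open.
Joint ranges: [-2.75, 2.75], [-0.79, 2.1], [0.01, 2.65], [-1.57, 4.71], [0.07, 3.14], [-2.87, 2.87]. Speed limits (rad/s): [2.22, 2.22, 2.79, 3.14, 3.14, 3.14].

### API

Orientations are given as a rotation vector (axis times angle).
In Python, from rig import r gives the robot as it stands.
- The arm moves only by the tool servo_tool, never from a script. Its argument "targets" is a list that holds one entry, the list of rows, each a list of 6 numbers: the shift along the tool's x, y, z in m, then the turn, a rotation vector about the tool's x, y, z in rad. In form: [[[tx, ty, tz, wx, wy, wz], ...]]. A call has 1 to 20 rows; each row is the pose to reach, as a shift and turn from the pose commanded when the call began, along the tool's axes at that moment; what a row does not reach only later rows make up. A row lasts 1/10 s, in which the tool goes at most 50 mm and 8.59 degrees, less where a joint would pass 70% of its speed; a pose out of reach is approached as far as the arm can. A call with a gripper value outside its range is refused whole. "jaw" is the closure in counts, from 0 (fully open) to 255 (shut), set as the call begins (left out, the last holds). The fingers move at their own pace and stop on an object; "squeeze" is the grip in N (left out, the last holds). Time passes only in rows, so rows that repeat a pose let the fingers close. It gives the time, the measured TCP pose, the force, the opening and the grip force at its end, in the units of the state.
- r.observe(): the state, without advancing time (a new reading comes with each control period).
- r.get_image(name): name is "side" or "top"; returns (picture, depth): 400x640x3 uint8, blue, green, red; 400x640 float32, m along the optical axis (not along the pixel's ray), 0 where there is no reading.
- r.camera_model(name): a dict with "K" (3x3 intrinsics, pixels), "rvec" (rotation vector, rad) and "tvec" (3), from world to camera coordinates, as OpenCV has them. Camera axes: x right, y down, z forward; pixel columns grow to the right and rows downward; lengths in m; the calibration is good to about 2 mm. A picture is of the moment at which its call begins. camera_model takes no time and is no camera call.
- r.close_job(): hands the job in; it is judged then, once.
The state is a dict: "time": time; "joint_positions": joint angles; "joint_velocities": joint speeds; "joint_torque": joint torques, N m; "tcp_pos": TCP position; "eef_rot": TCP orientation; "wrist_force": force on the tool from outside, world axes, zero at the start; "ft_torque": the same for the moment, N m; "width": finger opening in m; "grasp_force": force on a finger pad.
Only numpy, scipy, OpenCV 4.12 (cv2) and the standard library are available. Lean on these libraries where they do the work, as an engineer would, in place of code of your own. Each camera call takes 0.05 s, during which the arm holds its last target. There are 200 camera calls.

## Working session

There is one attempt and no reset: what is moved stays moved. The work goes in short steps, Python scripts to look and compute and a tool call to move; the robot and the scene stay as the last step left them, time stands still between calls to the robot, and variables do not carry over. Pictures are saved under pics/ and viewed, at most 10 in all, crops included, and the job is handed in when it is done.

Besides the shell and the picture viewer there is one more tool, called after "Request:" in YAML: its name, and indented under it one key for each argument. servo_tool: Moves the arm, as the interface text tells. Its arguments: {"type":"object","properties":{"targets":{"type":"array"},"jaw":{"type":"number"},"squeeze":{"type":"number"}},"required":["targets"]}

```bash
mkdir -p pics
cat > h.py <<'E'
import numpy as np,cv2
from rig import r
def cam(n):
    im,d=r.get_image(n); m=r.camera_model(n)
    R=cv2.Rodrigues(np.array(m["rvec"],float))[0]; K=np.array(m["K"]); t=np.array(m["tvec"],float).ravel()
    v,u=np.mgrid[0:400,0:640]
    P=np.stack([(u-K[0,2])/K[0,0]*d,(v-K[1,2])/K[1,1]*d,d],-1)
    W=(P-t)@R
    W[d==0]=np.nan
    return im,d,W,(K,R,t)
def proj(c,p):
    K,R,t=c; q=K@(R@np.array(p)+t); return q[:2]/q[2]
E
python3 - <<'E'
from h import *
a=[]
for n in("top","side"):
    im,d,W,c=cam(n); cv2.imwrite(f"pics/{n}0.png",im); np.save(f"{n}0.npy",W); print(n,-c[1].T@c[2])
o=r.observe();print(o,r.pinch_z)
E
```

```text
top [ 0.3840789  -0.11493798  1.35696875]
side [ 0.92932809 -0.57527462  0.99075942]
{'time': 0.1, 'joint_positions': array([-1.41658459e+00,  3.51186411e-01,  1.65232003e+00, -1.46302131e-05,
        1.13908412e+00, -8.46259065e-02]), 'joint_velocities': array([ 0.00028856, -0.00142241, -0.00124005,  0.00027453,  0.0003545 ,
        0.00118333]), 'joint_torque': array([ 6.00223011e-04, -4.98025882e+01, -2.85701340e+01,  6.99654431e-02,
        2.38855061e-02, -5.25432984e-05]), 'tcp_pos': array([ 0.13007845, -0.53410039,  0.21816827]), 'eef_rot': array([-3.11822747e+00, -3.74165031e-01,  7.53586166e-05]), 'wrist_force': array([-0.44662653, -0.65046978,  0.54961873]), 'ft_torque': array([-0.01035988,  0.01742689,  0.01904987]), 'grasp_force': 0.0, 'width': 0.09292657504925074} 0.0188
```

View pics/top0.png

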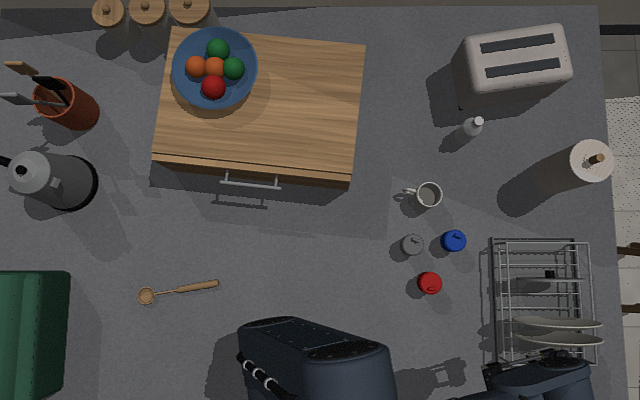

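View pics/side0.png

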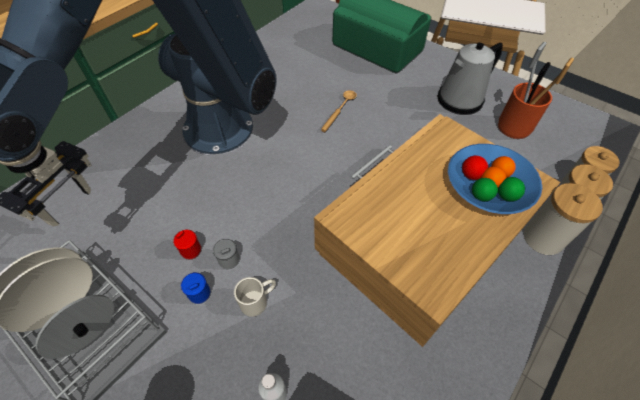

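Top view: unit's front edge runs from (152,160) to (352,185), with the handle at about (250,182). Cup-shaped candidates are grey (412,244), blue (454,241) and red (430,283), and the mug is at (427,195). The grey steel one fits the description. I'll confirm it in a crop and measure.

Run:
```python
from h import *
im=cv2.imread("pics/top0.png"); W=np.load("top0.npy"); S=np.load("side0.npy")
a=cv2.resize(im[170:300,385:485],None,fx=4,fy=4,interpolation=3)
s=cv2.imread("pics/side0.png"); b=cv2.resize(s[220:320,165:285],None,fx=3.3,fy=3.3,interpolation=3)
h=max(a.shape[0],b.shape[0]); o=np.zeros((h,a.shape[1]+b.shape[1],3),np.uint8);o[:a.shape[0],:a.shape[1]]=a;o[:b.shape[0],a.shape[1]:]=b
cv2.imwrite("pics/crop.png",o)
for n,(u,v) in dict(cup=(412,244),blue=(454,241),red=(430,283),mug=(427,195)).items():
    w=W[v-22:v+23,u-22:u+23].reshape(-1,3); c=W[v,u]
    for nm,A in(("top",W),("side",S)):
        w=A.reshape(-1,3); m=(np.hypot(w[:,0]-c[0],w[:,1]-c[1])<.06)&(w[:,2]>.062 if n!='mug' else w[:,2]>.075)&(w[:,2]<.1)
        q=w[m].astype(np.float32)
        if len(q)>8: print(n,nm,len(q),q.min(0),q.max(0),cv2.minEnclosingCircle(q[:,:2].copy()))
# unit
w=W.reshape(-1,3)
m=(abs(w[:,2]-.17)<.006)&(w[:,0]>.3)&(w[:,1]>-.3)
mask=m.reshape(400,640).astype(np.uint8)
q=w[m].astype(np.float32); print(len(q),np.median(q[:,2]),cv2.minAreaRect(q[:,:2].copy()),cv2.boxPoints(cv2.minAreaRect(q[:,:2].copy())))
# front edge fit: lowest row of top per column
E=[]
for u in range(165,345):
    v=np.where(mask[:,u])[0]
    if len(v): E.append(W[v.max(),u])
E=np.array(E); p=np.polyfit(E[:,1],E[:,0],1); res=E[:,0]-np.polyval(p,E[:,1]); print("front",p,np.degrees(np.arctan(p[0])),res.std())
# handle
hm=(w[:,2]>.12)&(w[:,2]<.15)&(w[:,0]<np.polyval(p,w[:,1])-.02)&(w[:,0]>.3)&(w[:,1]>-.2)&(w[:,1]<.5)
q=w[hm].astype(np.float32);print("handle",len(q),q.mean(0),cv2.minAreaRect(q[:,:2].copy()))
for v in (155,160,163,166,168,170,172,174,176,178,180,182,184,186): print(v,W[v,250].round(3))
```

```text
cup top 389 [ 0.38689515 -0.3707204   0.0628869 ] [ 0.44556242 -0.31062162  0.08798703] ((0.41660529375076294, -0.3418998718261719), 0.03167429193854332)
cup side 394 [ 0.38646442 -0.3715665   0.06222184] [ 0.44847238 -0.31090516  0.08781074] ((0.41751351952552795, -0.3414405584335327), 0.03164741396903992)
blue top 391 [ 0.39817554 -0.4902779   0.06358594] [ 0.4570176  -0.42893642  0.08720005] ((0.4285309910774231, -0.45992863178253174), 0.03124079294502735)
blue side 459 [ 0.39773473 -0.49027348  0.0620166 ] [ 0.4596041  -0.42973527  0.08903991] ((0.4285704791545868, -0.4595440924167633), 0.03143741935491562)
red top 399 [ 0.2798459  -0.4193809   0.06259805] [ 0.34030712 -0.35900164  0.08767879] ((0.3102777898311615, -0.38842812180519104), 0.03116186521947384)
red side 376 [ 0.28017756 -0.4192881   0.06204233] [ 0.34303015 -0.35743138  0.08656472] ((0.3114773631095886, -0.38853195309638977), 0.03166098892688751)
mug top 147 [ 0.52109516 -0.4242883   0.07509338] [ 0.5917357  -0.34155086  0.08990328] ((0.5596685409545898, -0.38223597407341003), 0.04274454340338707)
mug side 214 [ 0.5
[... 224 characters left out ...]
7902832031), 18.10689353942871) [[ 0.29751307  0.70311993]
 [ 0.62946993 -0.31208962]
 [ 1.2629528  -0.10495114]
 [ 0.9309959   0.9102584 ]]
front [0.11201504 0.5998359 ] 6.391346264669842 0.0015881578122501378
handle 277 [0.5758584  0.10638783 0.13912924] ((0.5801849961280823, 0.10576220601797104), (0.16764859855175018, 0.021891016513109207), 83.41558074951172)
155 [0.65  0.103 0.17 ]
160 [0.637 0.103 0.169]
163 [0.631 0.105 0.159]
166 [0.622 0.104 0.162]
168 [0.616 0.103 0.166]
170 [0.611 0.104 0.161]
172 [0.611 0.109 0.135]
174 [0.612 0.115 0.099]
176 [0.612 0.121 0.067]
178 [0.613 0.128 0.026]
180 [0.611 0.133 0.002]
182 [0.605 0.133 0.001]
184 [0.577 0.107 0.142]
186 [0.571 0.107 0.139]
```

View pics/crop.png

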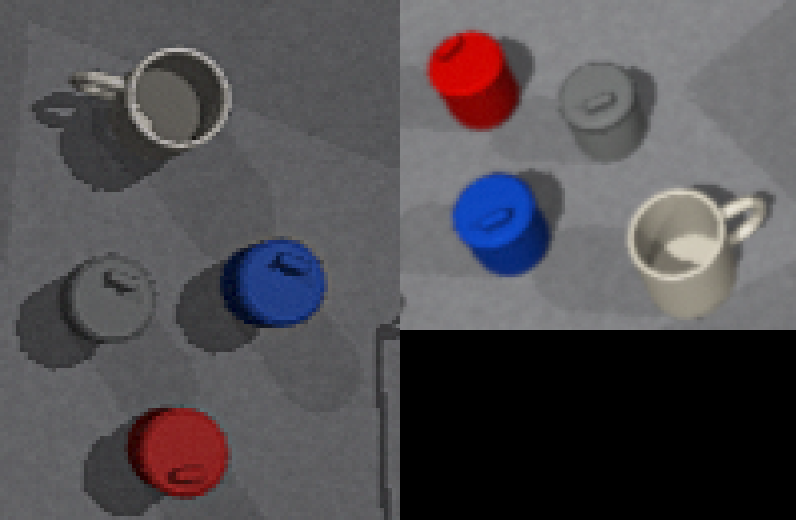

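The crop confirms the grey steel cup as the target. It stands clear, with blue and red decoys beside it and the mug behind. Next I'll refine the handle, check the front's ends, and work out the first move.

```bash
cat >> h.py <<'E'
YAW=np.radians(-6.39)
ux=np.array([np.cos(YAW),np.sin(YAW),0]); uy=np.array([-np.sin(YAW),np.cos(YAW),0])
def to_tool(p,tooly_yaw=None):
    "tool-frame shift & z-turn from the measured pose to world p (TCP), tool down, tool y at yaw"
    o=r.observe(); R=cv2.Rodrigues(o["eef_rot"])[0]
    s=R.T@(np.array(p)-o["tcp_pos"]); w=np.zeros(3)
    if tooly_yaw is not None:
        y=np.array([np.cos(tooly_yaw),np.sin(tooly_yaw),0]); z=np.array([0,0,-1.])
        w=cv2.Rodrigues(R.T@np.column_stack([np.cross(y,z),y,z]))[0].ravel()
    print("t",o["time"],"tcp",o["tcp_pos"].round(4),"F",o["wrist_force"].round(2),"w",round(o["width"],4),"shift",s.round(4),"turn",w.round(4))
E
python3 - <<'E'
from h import *
for n in("top","side"):
    w=np.load(n+"0.npy").reshape(-1,3)
    w=w[(w[:,2]>.06)&(w[:,2]<.178)&(w[:,0]>.3)&(w[:,0]<1)&(w[:,1]>-.26)&(w[:,1]<.45)]
    a=w@ux; b=w@uy; z=w[:,2]
    f0=np.array([.5998,0,0])@ux
    m=(z>.13)&(z<.146)&(a<f0-.02)&(a>f0-.06)
    print(n,"bar a",np.percentile(a[m],[2,25,50,75,98])-f0,"b",np.percentile(b[m],[0,2,50,98,100]),m.sum())
    t=(abs(z-.168)<.006)&(a<f0+.1); print("front-edge b range",np.percentile(b[t],[0,1,99,100]),"a",np.percentile(a[t],[0,.5,2])-f0)
    for lo in(-.15,0,.1,.2):
        k=(z>.06)&(z<.15)&(b>lo)&(b<lo+.05)&(abs(a-f0)<.02);print(" face",lo,k.sum(),np.median(a[k]-f0) if k.sum() else None)
    k=t&(z>.162); 
    hh=[(round(x*1000),np.median(z[t&(abs(a-f0-x)<.002)]).round(4)) for x in np.arange(-.004,.04,.004)];print(hh)
print(f0)
to_tool([.5755,.106,.22],YAW)
E
```

```text
top bar a [-0.04177374 -0.03905903 -0.03631449 -0.03321705 -0.02234539] b [0.08587691 0.08926446 0.17016405 0.24964624 0.25351548] 276
front-edge b range [-0.09934979 -0.09360749  0.4348439   0.44169764] a [-2.10736173e-03 -1.31515124e-03 -2.25271814e-05]
 face -0.15 0 None
 face 0 93 -0.0011313386435288786
 face 0.1 97 -0.0012322896522325433
 face 0.2 100 -0.0013795234994711247
[(-4, np.float64(0.1689)), (0, np.float64(0.1659)), (4, np.float64(0.1659)), (8, np.float64(0.166)), (12, np.float64(0.1663)), (16, np.float64(0.1657)), (20, np.float64(0.169)), (24, np.float64(0.1698)), (28, np.float64(0.1699)), (32, np.float64(0.1699)), (36, np.float64(0.1697))]
side bar a [-0.04095597 -0.03727592 -0.03433858 -0.03205896 -0.02158817] b [0.08704004 0.08914097 0.16445856 0.2500749  0.25375218] 207
front-edge b range [-0.09950618 -0.09719597  0.43467367  0.44416873] a [-0.00333225 -0.00171482  0.00017097]
 face -0.15 0 None
 face 0 0 None
 face 0.1 4 -0.017241752819909084
 face 0.2 2 -0.01803982128174375
[(-4, np.float64(0.1649)), (0, np.float64(0.1665)), (4, np.float64(0.1667)), (8, np.float64(0.1668)), (12, np.float64(0.1667)), (16, np.float64(0.1672)), (20, np.float64(0.1705)), (24, np.float64(0.1707)), (28, np.float64(0.1705)), (32, np.float64(0.1705)), (36, np.float64(0.1706))]
0.5960736579422075
t 0.1 tcp [ 0.1301 -0.5341  0.2182] F [-0.45 -0.65  0.55] w 0.0929 shift [ 0.5842 -0.5166 -0.0013] turn [-8.0000e-04 -7.0000e-04 -1.2204e+00]
```

Request:
servo_tool:
  targets:
    - [[0.02,-0.018,0,0,0,-0.05],[0.05,-0.044,0,0,0,-0.15],[0.085,-0.075,0,0,0,-0.25],[0.12,-0.106,0,0,0,-0.35],[0.155,-0.137,0,0,0,-0.45],[0.19,-0.168,0,0,0,-0.55],[0.225,-0.199,0,0,0,-0.65],[0.26,-0.23,0,0,0,-0.75],[0.295,-0.261,0,0,0,-0.85],[0.33,-0.292,0,0,0,-0.95],[0.365,-0.323,0,0,0,-1.05],[0.4,-0.354,0,0,0,-1.15],[0.435,-0.385,0,0,0,-1.22],[0.47,-0.416,0,0,0,-1.22],[0.505,-0.447,0,0,0,-1.22],[0.54,-0.478,0,0,0,-1.22],[0.565,-0.5,0,0,0,-1.22],[0.58,-0.513,0,0,0,-1.22],[0.5845,-0.5175,0,0,0,-1.22],[0.5845,-0.5175,0,0,0,-1.22]]
  jaw: 189
  squeeze: 15

```text
time: 2.1
tcp_pos: [0.5754, 0.1068, 0.2181]
eef_rot: [-2.341, -2.094, 0.001]
wrist_force: [0.4, 0.5, 0.1]
width: 0.0245
grasp_force: 0.0
```

Run:
```python
from h import *
p=.560*ux+.1705*uy; p[2]=.115; to_tool(p,YAW); print(r.observe()["joint_positions"].round(2))
```

```text
t 2.1 tcp [0.5754 0.1068 0.2181] F [0.42 0.46 0.13] w 0.0245 shift [0.0003 0.0002 0.1031] turn [-0.0009  0.0003  0.0003]
[ 0.1   0.42  1.56 -0.    1.17  0.22]
```

Request:
servo_tool:
  targets:
    - [[0,-0.001,0.02,0,0,0],[0,-0.001,0.045,0,0,0],[0,-0.001,0.065,0,0,0],[0,-0.001,0.08,0,0,0],[0,-0.001,0.092,0,0,0],[0,-0.001,0.1,0,0,0],[0,-0.001,0.103,0,0,0],[0,-0.001,0.103,0,0,0]]

```text
time: 2.9
tcp_pos: [0.5746, 0.1066, 0.1158]
eef_rot: [2.342, 2.093, 0.0]
wrist_force: [-0.3, -0.2, 1.1]
width: 0.024
grasp_force: 0.0
```

Request:
servo_tool:
  targets:
    - [[0,0,0,0,0,0],[0,0,0,0,0,0],[0,0,0,0,0,0],[0,0,0,0,0,0]]
  jaw: 255
  squeeze: 15

```text
time: 3.3
tcp_pos: [0.5747, 0.1069, 0.1161]
eef_rot: [2.342, 2.094, 0.001]
wrist_force: [-2.6, -0.8, 5.6]
width: 0.0107
grasp_force: 15.0
```

Request:
servo_tool:
  targets:
    - [[0,-0.004,0,0,0,0],[0,-0.01,0,0,0,0],[0,-0.016,0,0,0,0],[0,-0.022,0,0,0,0],[0,-0.028,0,0,0,0],[0,-0.033,0,0,0,0],[0,-0.036,0,0,0,0],[0,-0.038,0,0,0,0]]

```text
time: 4.1
tcp_pos: [0.5366, 0.1112, 0.1161]
eef_rot: [2.342, 2.093, 0.001]
wrist_force: [2.1, -1.6, 5.6]
width: 0.0104
grasp_force: 15.0
```

Request:
servo_tool:
  targets:
    - [[0,-0.001,0,0,0,0],[0,-0.002,0,0,0,0],[0,-0.003,0,0,0,0],[0,-0.004,0,0,0,0]]

```text
time: 4.5
tcp_pos: [0.5328, 0.1115, 0.1161]
eef_rot: [2.342, 2.093, 0.001]
wrist_force: [2.6, -1.0, 5.4]
width: 0.0103
grasp_force: 15.0
```

Request:
servo_tool:
  targets:
    - [[0,-0.001,0,0,0,0],[0,-0.002,0,0,0,0],[0,-0.002,0,0,0,0]]

```text
time: 4.8
tcp_pos: [0.5307, 0.1117, 0.1161]
eef_rot: [2.342, 2.093, 0.001]
wrist_force: [1.7, -1.1, 5.4]
width: 0.0103
grasp_force: 15.0
```

Request:
servo_tool:
  targets:
    - [[0,-0.001,0,0,0,0],[0,-0.002,0,0,0,0],[0,-0.002,0,0,0,0]]

```text
time: 5.1
tcp_pos: [0.5287, 0.112, 0.1161]
eef_rot: [2.342, 2.093, 0.001]
wrist_force: [0.9, -2.1, 6.5]
width: 0.0102
grasp_force: 15.0
```

Request:
servo_tool:
  targets:
    - [[0,-0.001,0,0,0,0],[0,-0.002,0,0,0,0],[0,-0.002,0,0,0,0]]

```text
time: 5.4
tcp_pos: [0.5286, 0.112, 0.1162]
eef_rot: [2.34, 2.091, 0.006]
wrist_force: [12.5, -2.9, -1.3]
width: 0.0107
grasp_force: 15.0
```

Request:
servo_tool:
  targets:
    - [[0,-0.001,0,0,0,0],[0,-0.001,0,0,0,0]]

```text
time: 5.6
tcp_pos: [0.5285, 0.112, 0.1162]
eef_rot: [2.339, 2.09, 0.008]
wrist_force: [16.7, -2.8, -5.9]
width: 0.0103
grasp_force: 15.0
```

The catch has stopped it at about 48 mm. I'll relax the pull, release and rise.

Request:
servo_tool:
  targets:
    - [[0,0.002,0,0,0,0],[0,0.004,0,0,0,0],[0,0.004,0,0,0,0]]

```text
time: 5.9
tcp_pos: [0.5295, 0.1119, 0.1161]
eef_rot: [-2.342, -2.093, 0.0]
wrist_force: [-0.3, -0.8, 8.4]
width: 0.0105
grasp_force: 15.0
```

Request:
servo_tool:
  targets:
    - [[0,0,0,0,0,0],[0,0,0,0,0,0],[0,0,0,0,0,0],[0,0,-0.02,0,0,0],[0,0,-0.05,0,0,0],[0,0,-0.08,0,0,0],[0,0,-0.1,0,0,0],[0,0,-0.1,0,0,0]]
  jaw: 189

```text
time: 6.7
tcp_pos: [0.5308, 0.112, 0.2179]
eef_rot: [2.341, 2.092, 0.005]
wrist_force: [0.7, 0.3, -0.1]
width: 0.024
grasp_force: 0.0
```

Run:
```python
from h import *
im,d,W,c=cam("top"); w=W.reshape(-1,3)
a=w@ux;b=w@uy;z=w[:,2]
for lo in (-.08,-.02,.02,.3,.36):
    m=(b>lo)&(b<lo+.05)&(a>.5)&(a<.68)
    f=m&(abs(z-.166)<.004)&(a<.59); t=m&(abs(z-.17)<.005)&(a>.59)
    print(lo,"front",np.percentile(a[f],[2,98]) if f.sum() else None,"unit edge",np.percentile(a[t],2) if t.sum() else None)
k=(b>0.0)&(b<.06)&(a>.56)&(a<.62)&(z<.16)
print(np.c_[a[k]*1000,b[k]*1000,z[k]*1000].round()[::4])
p=.588*ux+.0305*uy;p[2]=.215;to_tool(p,YAW)
x0,x1=[proj(c,q) for q in(.5*ux+.1*uy+[0,0,.17],.65*ux-.1*uy+[0,0,.17])]
print(x0,x1); cv2.imwrite("pics/gap.png",cv2.resize(im[140:240,130:380],None,fx=3,fy=3,interpolation=3))
```

```text
-0.08 front [0.55069011 0.56808608] unit edge 0.6160912650961415
-0.02 front [0.55077749 0.56819716] unit edge 0.6162086870363227
0.02 front [0.55038253 0.56785159] unit edge 0.6161384415513443
0.3 front None unit edge 0.6161561034305736
0.36 front [0.55029741 0.56756118] unit edge 0.616308202942858
[[616.  59. 152.]
 [616.  48. 159.]
 [616.  29. 154.]
 [616.  38. 134.]
 [617.  27. 137.]
 [616.   7. 152.]
 [614.  36. 128.]
 [615.  25. 132.]
 [611.  32. 134.]
 [612.  21. 135.]
 [608.  32. 136.]
 [611.  22. 127.]
 [617.  53.  58.]
 [605.  34. 137.]
 [606.  23. 135.]
 [613.  51.  67.]
 [603.  34. 129.]
 [604.  23. 130.]
 [619.  18.  52.]
 [619.   6.  58.]
 [606.  49.  86.]
 [600.  34. 130.]
 [600.  23. 138.]
 [615.  17.  59.]
 [615.   5.  64.]
 [605.  49.  81.]
 [597.  34. 132.]
 [598.  23. 133.]
 [611.  17.  64.]
 [609.   4.  81.]
 [610.  57.  29.]
 [593.  35. 138.]
 [594.  25. 140.]
 [605.  18.  79.]
 [615.  10.  27.]
 [606.  59.  31.]
 [589.  37. 144.]
 [591.  27. 143.]
 [592.  16. 142.]
 [612.  12.  28.]
 [613.   1.  27.]
 [587.  40. 139.]
 [588.  29. 142.]
 [589.  16. 142.]
 [608.  12.  31.]
 [610.   0.  29.]
 [602.  50.  28.]
 [587.  30. 132.]
 [586.  18. 142.]
 [605.  14.  34.]
 [607.   3.  30.]
 [598.  52.  31.]
 [583.  32. 134.]
 [600.  29.  32.]
 [602.  17.  28.]
 [603.   5.  29.]
 [595.  52.  29.]
 [580.  31. 137.]
 [597.  28.  32.]
 [599.  17.  33.]
 [601.   5.  26.]
 [592.  55.  27.]
 [578.  34. 132.]
 [578.  23. 136.]
 [596.  19.  31.]
 [597.   8.  29.]
 [574.  45. 129.]
 [575.  34. 132.]
 [576.  23. 134.]
 [593.  19.  28.]
 [594.   7.  27.]
 [574.  23. 126.]
 [590.  19.  27.]
 [591.   7.  27.]]
t 6.75 tcp [0.53   0.1119 0.216 ] F [-0.08 -0.04 -0.74] w 0.0237 shift [-0.1397  0.0738  0.0011] turn [ 0.0014 -0.0004 -0.0004]
[271.4954295  208.13659037] [353.43565174 160.5318663 ]
```

View pics/gap.png

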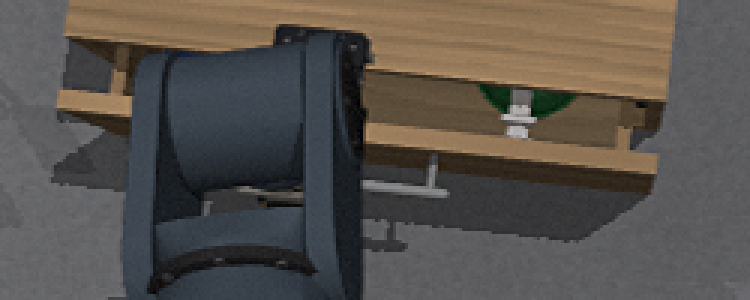

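The gap crop shows the white catch at crop (517,120), which is px (302,180), with the green bowl below it. The ridge is at z≈0.142 as expected. I'll move above it with closed fingers.

Request:
servo_tool:
  targets:
    - [[-0.015,0.008,0,0,0,0],[-0.045,0.024,0,0,0,0],[-0.08,0.043,0,0,0,0],[-0.11,0.06,0,0,0,0],[-0.13,0.07,0,0,0,0],[-0.14,0.0758,0,0,0,0],[-0.14,0.0758,0,0,0,0],[-0.14,0.0758,0,0,0,0]]
  jaw: 255

```text
time: 7.55
tcp_pos: [0.5891, -0.0349, 0.2149]
eef_rot: [-2.341, -2.093, 0.001]
wrist_force: [0.0, 0.1, -0.6]
width: 0.0005
grasp_force: 0.0
```

Run:
```python
from h import *
p=.590*ux+.0305*uy;p[2]=.148;to_tool(p,YAW)
```

```text
t 7.55 tcp [ 0.5891 -0.0349  0.2149] F [ 0.04  0.06 -0.56] w 0.0005 shift [-0.0003  0.0008  0.0669] turn [-0.0013 -0.0003 -0.0003]
```

Request:
servo_tool:
  targets:
    - [[0,0.001,0.015,0,0,0],[0,0.001,0.035,0,0,0],[0,0.001,0.05,0,0,0],[0,0.001,0.06,0,0,0],[0,0.001,0.067,0,0,0],[0,0.001,0.067,0,0,0]]

```text
time: 8.15
tcp_pos: [0.5902, -0.0353, 0.1481]
eef_rot: [-2.341, -2.094, 0.001]
wrist_force: [0.8, -1.0, 0.6]
width: 0.0007
grasp_force: 0.0
```

Request:
servo_tool:
  targets:
    - [[0,0,0.002,0,0,0],[0,0,0.004,0,0,0],[0,0,0.006,0,0,0],[0,0,0.008,0,0,0],[0,0,0.01,0,0,0],[0,0,0.01,0,0,0]]

```text
time: 8.75
tcp_pos: [0.5911, -0.036, 0.1389]
eef_rot: [2.342, 2.093, 0.001]
wrist_force: [1.8, 0.4, 3.1]
width: 0.0003
grasp_force: 1.8
```

Request:
servo_tool:
  targets:
    - [[0,0,0.001,0,0,0],[0,0,0.002,0,0,0],[0,0,0.003,0,0,0],[0,0,0.004,0,0,0],[0,0,0.004,0,0,0]]

```text
time: 9.25
tcp_pos: [0.5908, -0.0359, 0.1349]
eef_rot: [2.342, 2.093, 0.001]
wrist_force: [1.7, -1.4, 5.7]
width: 0.0004
grasp_force: 2.9
```

Request:
servo_tool:
  targets:
    - [[0,-0.002,0,0,0,0],[0,-0.004,0,0,0,0],[0,-0.006,0,0,0,0],[0,-0.008,0,0,0,0],[0,-0.01,0,0,0,0],[0,-0.012,0,0,0,0],[0,-0.012,0,0,0,0]]

```text
time: 9.95
tcp_pos: [0.5786, -0.0346, 0.1349]
eef_rot: [2.342, 2.094, 0.0]
wrist_force: [0.7, -0.3, 6.2]
width: 0.0005
grasp_force: 2.9
```

Request:
servo_tool:
  targets:
    - [[0,-0.002,0,0,0,0],[0,-0.004,0,0,0,0],[0,-0.004,0,0,0,0]]

```text
time: 10.25
tcp_pos: [0.5746, -0.0341, 0.1349]
eef_rot: [2.342, 2.093, 0.0]
wrist_force: [0.7, 0.4, 5.3]
width: 0.0001
grasp_force: 2.9
```

Run:
```python
from h import *
im,d,W,c=cam("top"); w=W.reshape(-1,3)
a=w@ux;b=w@uy;z=w[:,2]
for lo in (-.08,-.02,.25,.3,.36):
    m=(b>lo)&(b<lo+.05)&(a>.5)&(a<.68)
    f=m&(abs(z-.166)<.004)&(a<.59)
    print(lo,"front",np.percentile(a[f],[2,98]) if f.sum() else None)
```

```text
-0.08 front [0.53262629 0.55043605]
-0.02 front [0.53276383 0.54635287]
0.25 front [0.53257699 0.55030865]
0.3 front [0.53278834 0.54999483]
0.36 front [0.53287008 0.55015788]
```

The drawer moved 18 mm past the catch, to about 66 mm out. I'll keep pressing and drawing.

Request:
servo_tool:
  targets:
    - [[0,-0.003,0,0,0,0],[0,-0.008,0,0,0,0],[0,-0.014,0,0,0,0],[0,-0.02,0,0,0,0],[0,-0.026,0,0,0,0],[0,-0.034,0,0,0,0],[0,-0.042,0,0,0,0],[0,-0.05,0,0,0,0],[0,-0.058,0,0,0,0],[0,-0.066,0,0,0,0],[0,-0.074,0,0,0,0],[0,-0.082,0,0,0,0],[0,-0.09,0,0,0,0],[0,-0.098,0,0,0,0],[0,-0.105,0,0,0,0],[0,-0.112,0,0,0,0],[0,-0.118,0,0,0,0],[0,-0.123,0,0,0,0],[0,-0.126,0,0,0,0],[0,-0.127,0,0,0,0]]

```text
time: 12.3
tcp_pos: [0.4484, -0.02, 0.1349]
eef_rot: [2.342, 2.093, 0.0]
wrist_force: [2.9, -2.0, 6.3]
width: 0.0004
grasp_force: 2.9
```

Request:
servo_tool:
  targets:
    - [[0,-0.001,0,0,0,0],[0,-0.002,0,0,0,0],[0,-0.003,0,0,0,0],[0,-0.003,0,0,0,0]]

```text
time: 12.7
tcp_pos: [0.4456, -0.0197, 0.1349]
eef_rot: [2.342, 2.093, 0.0]
wrist_force: [1.5, -1.9, 5.4]
width: 0.0005
grasp_force: 3.0
```

Request:
servo_tool:
  targets:
    - [[0,-0.001,0,0,0,0],[0,-0.002,0,0,0,0],[0,-0.003,0,0,0,0],[0,-0.003,0,0,0,0]]

```text
time: 13.1
tcp_pos: [0.4426, -0.0194, 0.1349]
eef_rot: [2.342, 2.093, 0.0]
wrist_force: [1.3, -1.3, 5.7]
width: 0.0005
grasp_force: 3.0
```

Request:
servo_tool:
  targets:
    - [[0,-0.001,0,0,0,0],[0,-0.002,0,0,0,0],[0,-0.003,0,0,0,0],[0,-0.003,0,0,0,0]]

```text
time: 13.5
tcp_pos: [0.4399, -0.019, 0.1349]
eef_rot: [2.342, 2.093, 0.001]
wrist_force: [2.7, -1.0, 6.0]
width: 0.0004
grasp_force: 3.0
```

```bash
cat >> h.py <<'E'
def front():
    im,d,W,c=cam("top"); w=W.reshape(-1,3); a=w@ux;b=w@uy;z=w[:,2]
    for lo in (-.08,-.04,.25,.3,.36):
        f=(b>lo)&(b<lo+.05)&(abs(z-.166)<.004)&(a<.59)&(a>.35)
        if f.sum(): print(lo,"front",np.percentile(a[f],[2,98]).round(4))
E
python3 -c "
from h import *
front()"
```

```text
-0.08 front [0.3981 0.4151]
-0.04 front [0.398  0.4152]
0.25 front [0.3979 0.4151]
0.3 front [0.3981 0.4151]
0.36 front [0.398  0.4151]
```

Request:
servo_tool:
  targets:
    - [[0,-0.001,0,0,0,0],[0,-0.002,0,0,0,0],[0,-0.002,0,0,0,0]]

```text
time: 13.85
tcp_pos: [0.4382, -0.0188, 0.135]
eef_rot: [2.341, 2.093, 0.002]
wrist_force: [4.3, -1.3, 6.5]
width: 0.0001
grasp_force: 3.1
```

Request:
servo_tool:
  targets:
    - [[0,-0.001,0,0,0,0],[0,-0.002,0,0,0,0],[0,-0.002,0,0,0,0]]

```text
time: 14.15
tcp_pos: [0.4363, -0.0186, 0.1351]
eef_rot: [2.341, 2.093, 0.002]
wrist_force: [3.9, -1.2, 5.9]
width: 0.0005
grasp_force: 3.1
```

```bash
python3 -c "
from h import *
front()"
```

```text
-0.08 front [0.3981 0.4152]
-0.04 front [0.398  0.4152]
0.25 front [0.3979 0.4151]
0.3 front [0.398 0.415]
0.36 front [0.398  0.4152]
```

Request:
servo_tool:
  targets:
    - [[0,-0.001,0,0,0,0],[0,-0.002,0,0,0,0],[0,-0.003,0,0,0,0],[0,-0.003,0,0,0,0]]

```text
time: 14.6
tcp_pos: [0.4333, -0.0182, 0.1351]
eef_rot: [2.341, 2.093, 0.002]
wrist_force: [3.8, -1.0, 5.9]
width: 0.0004
grasp_force: 3.0
```

Request:
servo_tool:
  targets:
    - [[0,-0.001,0,0,0,0],[0,-0.002,0,0,0,0],[0,-0.002,0,0,0,0]]

```text
time: 14.9
tcp_pos: [0.4307, -0.0179, 0.1348]
eef_rot: [2.342, 2.093, 0.0]
wrist_force: [1.5, 0.2, 7.0]
width: 0.0006
grasp_force: 4.2
```

Request:
servo_tool:
  targets:
    - [[0,-0.001,0,0,0,0],[0,-0.002,0,0,0,0],[0,-0.003,0,0,0,0],[0,-0.003,0,0,0,0]]

```text
time: 15.3
tcp_pos: [0.4306, -0.0179, 0.1352]
eef_rot: [2.338, 2.09, 0.008]
wrist_force: [18.3, -0.8, -7.6]
width: 0.0008
grasp_force: 12.4
```

```bash
python3 -c "
from h import *
front()"
```

```text
-0.08 front [0.3981 0.4153]
-0.04 front [0.398  0.4143]
0.25 front [0.3979 0.4151]
0.3 front [0.3981 0.4148]
0.36 front [0.398  0.4152]
```

The drawer is firmly at its stop. I'll relieve the push, go straight up, then head to the cup.

Request:
servo_tool:
  targets:
    - [[0,0.003,0,0,0,0],[0,0.003,-0.005,0,0,0],[0,0.004,-0.02,0,0,0],[0,0.005,-0.05,0,0,0],[0,0.005,-0.09,0,0,0],[0,0.005,-0.11,0,0,0],[0,0.005,-0.11,0,0,0]]
  jaw: 0

```text
time: 16.05
tcp_pos: [0.433, -0.0181, 0.2464]
eef_rot: [2.341, 2.092, 0.003]
wrist_force: [-1.2, 0.9, -0.3]
width: 0.0516
grasp_force: 0.0
```

Run:
```python
from h import *
front()
im,d,W,c=cam("side"); cv2.imwrite("pics/side1.png",im); np.save("side1.npy",W)
im,d,W,c=cam("top"); cv2.imwrite("pics/top1.png",im); np.save("top1.npy",W)
for yw in (0,-60,-90,180): to_tool([.417,-.3415,.2],np.radians(yw))
o=r.observe();print(o["joint_positions"].round(2))
```

```text
-0.08 front [0.3982 0.4152]
-0.04 front [0.3981 0.4149]
0.25 front [0.3979 0.4151]
0.3 front [0.3981 0.4151]
0.36 front [0.398  0.4151]
t 16.2 tcp [ 0.4317 -0.018   0.2432] F [-0.55 -1.02 -0.16] w 0.0638 shift [-0.3231  0.0217  0.0431] turn [-0.0027 -0.0002 -0.112 ]
t 16.2 tcp [ 0.4317 -0.018   0.2432] F [-0.55 -1.02 -0.16] w 0.0638 shift [-0.3231  0.0217  0.0431] turn [-0.0025  0.0012  0.9352]
t 16.2 tcp [ 0.4317 -0.018   0.2432] F [-0.55 -1.02 -0.16] w 0.0638 shift [-0.3231  0.0217  0.0431] turn [-0.0023  0.0019  1.4588]
t 16.2 tcp [ 0.4317 -0.018   0.2432] F [-0.55 -1.02 -0.16] w 0.0638 shift [-0.3231  0.0217  0.0431] turn [-4.0000e-04  4.1000e-03  3.0296e+00]
[-0.15  0.1   1.9  -0.    1.14 -0.04]
```

View pics/side1.png

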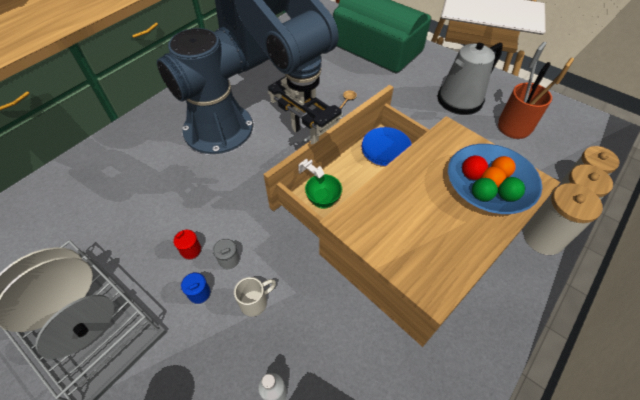

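View pics/top1.png

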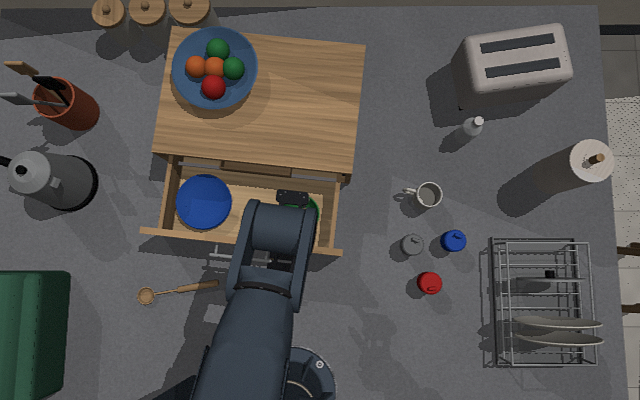

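Side view: drawer fully open, green bowl on the right (323,190), blue plates on the left (386,145), clear floor between them, cups and mug undisturbed. Measuring the bowl and plates.

Run:
```python
from h import *
fa=.4157; fb=.1705
for n in("top0","top1","side1"):
    if n=="top0": continue
    im=cv2.imread(f"pics/{n}.png"); hsv=cv2.cvtColor(im,cv2.COLOR_BGR2HSV).reshape(-1,3); w=np.load(n+".npy").reshape(-1,3)
    a=w@ux-fa;b=w@uy-fb;z=w[:,2]
    ins=(a>0)&(a<.2)&(abs(b)<.23)
    for nm,lo,hi in(("plates",100,130),("bowl",45,80)):
        m=ins&(hsv[:,0]>lo)&(hsv[:,0]<hi)&(hsv[:,1]>120)
        if nm=="bowl": m&=z>.06
        q=np.c_[a,b][m].astype(np.float32)
        print(n,nm,m.sum(),q.min(0).round(3),q.max(0).round(3),"z",np.percentile(z[m],[2,50,98]).round(3),cv2.minEnclosingCircle(q))
```

```text
top1 plates 2411 [ 0.001 -0.207] [0.171 0.224] z [0.044 0.052 0.064] ((0.05406702309846878, 0.008432410657405853), 0.22073782980442047)
top1 bowl 68 [ 0.035 -0.208] [ 0.133 -0.094] z [0.06  0.076 0.532] ((0.07152469456195831, -0.15063348412513733), 0.06695619225502014)
side1 plates 1317 [ 0.002 -0.162] [0.145 0.224] z [0.046 0.051 0.064] ((0.0694083422422409, 0.031057752668857574), 0.1946718990802765)
side1 bowl 395 [ 0.032 -0.193] [ 0.141 -0.087] z [0.06  0.074 0.084] ((0.0850180983543396, -0.14099463820457458), 0.05619725584983826)
```

Gap between bowl (b to −0.085) and plates (b from +0.064) is about 149 mm, so I'll place the cup at a≈0.085, b≈−0.01. Going to the cup now.

Request:
servo_tool:
  targets:
    - [[-0.015,0.001,0,0,0,-0.03],[-0.045,0.003,0,0,0,-0.06],[-0.08,0.006,0,0,0,-0.09],[-0.12,0.009,0,0,0,-0.112],[-0.16,0.012,0.01,0,0,-0.112],[-0.2,0.015,0.02,0,0,-0.112],[-0.24,0.018,0.03,0,0,-0.112],[-0.28,0.02,0.04,0,0,-0.112],[-0.305,0.021,0.043,0,0,-0.112],[-0.32,0.0217,0.043,0,0,-0.112],[-0.323,0.0217,0.043,0,0,-0.112],[-0.323,0.0217,0.043,0,0,-0.112],[-0.323,0.0217,0.043,0,0,-0.112]]

```text
time: 17.5
tcp_pos: [0.4182, -0.3404, 0.2017]
eef_rot: [-2.22, -2.222, -0.0]
wrist_force: [-0.2, -0.0, 0.4]
width: 0.0928
grasp_force: 0.0
```

Run:
```python
from h import *
to_tool([.417,-.3415,.021],0)
```

```text
t 17.5 tcp [ 0.4182 -0.3404  0.2017] F [-0.17 -0.01  0.44] w 0.0928 shift [-0.0012 -0.0012  0.1807] turn [-0.0001 -0.0004  0.0009]
```

Request:
servo_tool:
  targets:
    - [[-0.001,-0.001,0.02,0,0,0],[-0.001,-0.001,0.05,0,0,0],[-0.001,-0.001,0.08,0,0,0],[-0.001,-0.001,0.11,0,0,0],[-0.001,-0.001,0.135,0,0,0],[-0.001,-0.001,0.155,0,0,0],[-0.001,-0.001,0.17,0,0,0],[-0.001,-0.001,0.178,0,0,0],[-0.001,-0.001,0.18,0,0,0],[-0.001,-0.001,0.18,0,0,0]]

```text
time: 18.5
tcp_pos: [0.4174, -0.3423, 0.0221]
eef_rot: [2.22, 2.222, 0.0]
wrist_force: [-0.7, 0.2, 0.4]
width: 0.0928
grasp_force: 0.0
```

Request:
servo_tool:
  targets:
    - [[0,0,0,0,0,0],[0,0,0,0,0,0],[0,0,0,0,0,0],[0,0,0,0,0,0],[0,0,0,0,0,0],[0,0,0,0,0,0],[0,0,0,0,0,0]]
  jaw: 255
  squeeze: 20

```text
time: 19.2
tcp_pos: [0.417, -0.3426, 0.0218]
eef_rot: [2.221, 2.221, -0.0]
wrist_force: [-1.8, 0.1, 3.7]
width: 0.0617
grasp_force: 20.0
```

Request:
servo_tool:
  targets:
    - [[0,0,-0.005,0,0,0],[0,0,-0.015,0,0,0],[0,0,-0.035,0,0,0],[0,0,-0.065,0,0,0],[0,0,-0.1,0,0,0],[0,0,-0.135,0,0,0],[0,0,-0.17,0,0,0],[0,0,-0.2,0,0,0],[0,0,-0.218,0,0,0],[0,0,-0.225,0,0,0],[0,0,-0.225,0,0,0]]

```text
time: 20.3
tcp_pos: [0.4171, -0.3425, 0.2474]
eef_rot: [2.22, 2.221, 0.0]
wrist_force: [0.8, 0.9, -2.8]
width: 0.0612
grasp_force: 20.0
```

Run:
```python
from h import *
p=(.4157+.085)*ux+(.1705-.010)*uy; p[2]=.245; print(p)
to_tool(p,YAW+np.pi/2); to_tool(p,YAW-np.pi/2); print(r.observe()["joint_positions"].round(2))
```

```text
[0.51545226 0.10377722 0.245     ]
t 20.3 tcp [ 0.4171 -0.3425  0.2474] F [ 0.83  0.89 -2.8 ] w 0.0612 shift [0.4463 0.0983 0.002 ] turn [ 1.0000e-04  1.4000e-03 -1.4592e+00]
t 20.3 tcp [ 0.4171 -0.3425  0.2474] F [ 0.83  0.89 -2.8 ] w 0.0612 shift [0.4463 0.0983 0.002 ] turn [ 1.5000e-03 -1.0000e-04  1.6824e+00]
[-0.77  0.3   1.64  0.    1.19 -0.77]
```

Request:
servo_tool:
  targets:
    - [[0.01,0.002,0,0,0,-0.04],[0.03,0.007,0,0,0,-0.12],[0.06,0.013,0,0,0,-0.22],[0.09,0.02,0,0,0,-0.33],[0.12,0.026,0,0,0,-0.44],[0.15,0.033,0,0,0,-0.55],[0.18,0.04,0,0,0,-0.66],[0.21,0.046,0,0,0,-0.77],[0.24,0.053,0,0,0,-0.88],[0.27,0.06,0,0,0,-0.99],[0.3,0.066,0,0,0,-1.1],[0.33,0.073,0,0,0,-1.2],[0.36,0.079,0,0,0,-1.3],[0.39,0.086,0,0,0,-1.38],[0.415,0.091,0,0,0,-1.43],[0.435,0.096,0,0,0,-1.459],[0.444,0.098,0,0,0,-1.459],[0.446,0.098,0,0,0,-1.459],[0.446,0.098,0,0,0,-1.459]]

```text
time: 22.2
tcp_pos: [0.5146, 0.1032, 0.2461]
eef_rot: [-0.176, -3.136, 0.0]
wrist_force: [-0.5, -0.1, -1.8]
width: 0.0616
grasp_force: 20.0
```

Run:
```python
from h import *
p=(.4157+.085)*ux+(.1705-.010)*uy; p[2]=.052
to_tool(p,YAW+np.pi/2)
im,d,W,c=cam("side"); im2,*_=cam("top")
cv2.imwrite("pics/over.png",np.hstack([cv2.resize(im[80:240,240:440],None,fx=2,fy=2),cv2.resize(im2[140:300,130:330],None,fx=2,fy=2)]))
```

```text
t 22.2 tcp [0.5146 0.1032 0.2461] F [-0.5  -0.09 -1.82] w 0.0616 shift [-0.001   0.0007  0.1941] turn [-0.0003 -0.001  -0.0003]
```

View pics/over.png

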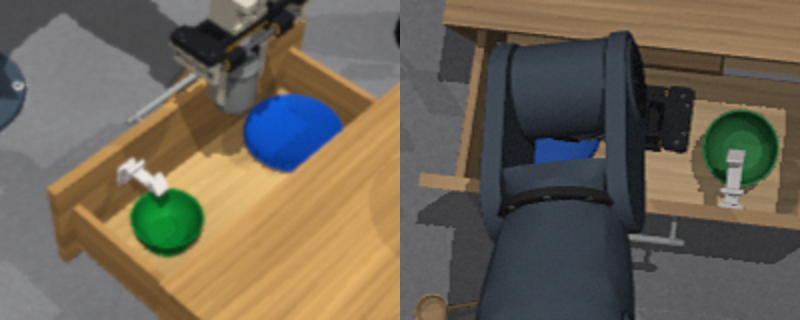

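The cup is held upright above the clear strip between plates and bowl. Lowering.

Request:
servo_tool:
  targets:
    - [[-0.001,0,0.01,0,0,0],[-0.001,0,0.03,0,0,0],[-0.001,0,0.055,0,0,0],[-0.001,0,0.08,0,0,0],[-0.001,0,0.105,0,0,0],[-0.001,0,0.13,0,0,0],[-0.001,0,0.15,0,0,0],[-0.001,0,0.165,0,0,0],[-0.001,0,0.177,0,0,0],[-0.001,0,0.184,0,0,0],[-0.001,0,0.188,0,0,0],[-0.001,0,0.188,0,0,0]]

```text
time: 23.5
tcp_pos: [0.516, 0.1033, 0.0585]
eef_rot: [-0.176, -3.137, 0.0]
wrist_force: [-0.3, -0.3, -1.3]
width: 0.0614
grasp_force: 20.0
```

Request:
servo_tool:
  targets:
    - [[0,0,0.001,0,0,0],[0,0,0.002,0,0,0],[0,0,0.003,0,0,0],[0,0,0.004,0,0,0],[0,0,0.005,0,0,0],[0,0,0.005,0,0,0]]

```text
time: 24.1
tcp_pos: [0.516, 0.1034, 0.0535]
eef_rot: [-0.176, -3.136, 0.0]
wrist_force: [0.0, -0.0, -1.7]
width: 0.0619
grasp_force: 20.0
```

Request:
servo_tool:
  targets:
    - [[0,0,0.0005,0,0,0],[0,0,0.001,0,0,0],[0,0,0.0015,0,0,0],[0,0,0.0015,0,0,0]]

```text
time: 24.5
tcp_pos: [0.516, 0.1034, 0.0521]
eef_rot: [-0.175, -3.137, 0.0]
wrist_force: [-0.2, -0.1, -1.3]
width: 0.0613
grasp_force: 20.0
```

Request:
servo_tool:
  targets:
    - [[0,0,0.0005,0,0,0],[0,0,0.001,0,0,0],[0,0,0.001,0,0,0]]

```text
time: 24.8
tcp_pos: [0.5164, 0.1034, 0.0518]
eef_rot: [0.175, 3.136, 0.0]
wrist_force: [-2.0, -1.3, 5.3]
width: 0.0613
grasp_force: 20.0
```

Contact with the floor. I'll open partway (about 80 mm) to stay clear of the bowl and plates, then rise.

Request:
servo_tool:
  targets:
    - [[0,0,0,0,0,0],[0,0,0,0,0,0],[0,0,0,0,0,0],[0,0,0,0,0,0],[0,0,0,0,0,0],[0,0,-0.01,0,0,0],[0,0,-0.03,0,0,0],[0,0,-0.06,0,0,0],[0,0,-0.1,0,0,0],[0,0,-0.14,0,0,0],[0,0,-0.17,0,0,0],[0,0,-0.19,0,0,0],[0,0,-0.19,0,0,0]]
  jaw: 36

```text
time: 26.1
tcp_pos: [0.5171, 0.1035, 0.2444]
eef_rot: [0.175, 3.131, 0.001]
wrist_force: [-0.3, -0.2, -0.6]
width: 0.0797
grasp_force: 0.0
```

Request:
servo_tool:
  targets:
    - [[-0.01,0,0,0,0,0],[-0.03,0,0,0,0,0],[-0.06,0,0,0,0,0],[-0.09,0,0,0,0,0],[-0.12,0,0,0,0,0],[-0.14,0,0,0,0,0],[-0.15,0,0,0,0,0],[-0.15,0,0,0,0,0]]

```text
time: 26.9
tcp_pos: [0.6657, 0.0862, 0.2386]
eef_rot: [-0.176, -3.134, 0.001]
wrist_force: [-0.4, -0.1, -0.2]
width: 0.0798
grasp_force: 0.0
```

Run:
```python
from h import *
front()
im,d,W,c=cam("side"); im2,d2,W2,c2=cam("top")
w=W.reshape(-1,3);a=w@ux-.4157;b=w@uy-.1705;z=w[:,2]
m=(a>.03)&(a<.14)&(b>-.07)&(b<.05)&(z>.085)&(z<.13); q=np.c_[a,b][m].astype(np.float32); print(cv2.minEnclosingCircle(q),z[m].max(),np.median(z[m]))
cv2.imwrite("pics/end.png",np.hstack([cv2.resize(im[80:320,160:440],None,fx=1.4,fy=1.4),cv2.resize(im2[140:300,130:450],None,fx=1.25,fy=2.1)]))
```

```text
-0.08 front [0.3984 0.4156]
-0.04 front [0.3981 0.4154]
0.3 front [0.3989 0.4148]
0.36 front [0.3981 0.4154]
((0.08693017065525055, -0.011741734109818935), 0.03143347427248955) 0.11590564261960402 0.1019826323759413
```

View pics/end.png

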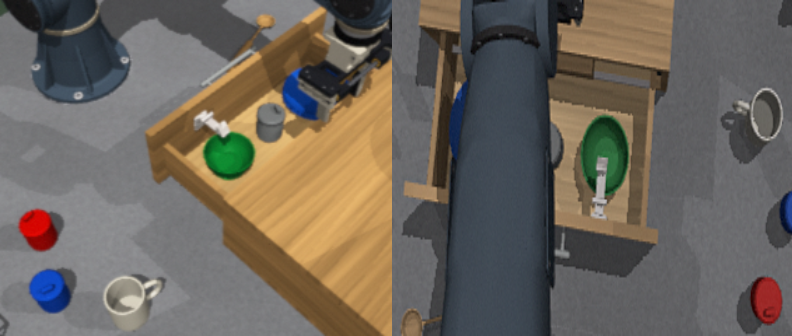

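The cup stands upright between bowl and plates (crop (270,122)). The drawer is still fully out, the mug has not moved, and the gripper is clear. Handing in.

```bash
python3 -c "
from rig import r
print(r.close_job())"
```

```text
the job is handed in; nothing more can be done
None
```

The job is handed in at about 27 s of the 64 s limit: the steel cup stands upright on the clear floor in the front half of the drawer, the drawer is fully open at its stop, and the bowl, plates and mug look undisturbed in the last pictures.

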